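Light up the test roller for inspection

TASK

Lay the standing test roller on its side in the V cradle, centred over both saddles, and let go of it. Then draw the torch out of its holder, tilt it to about 45 degrees and finish still holding it up in the air, its lens aimed at the middle of the roller from about 10 cm away, touching nothing but your gripper. Leave the beaker, the brush and the brass weight where they are.

Things in the scene. Friction and masses are not known exactly. Their poses are not given: they have to be found in the camera images.
- roller: plain grey cylinder, 40 mm diameter, 90 mm long, about 250 g, standing upright on its flat end on the bench at the start; both ends alike, with a bright metal disc. Origin: centre of the end it stands on; z runs along its axis to the other end (up at the start)
- roller_mid (a point): the middle of the roller, on its axis, 45 mm from either end
- cradle: fixed cradle: blue plate 170 x 120 x 10 mm with two steel saddles, each forming an open 90 degree V for the 40 mm roller to lie in. The V runs along the cradle's x axis. Each saddle is 10 mm thick along x, centred 35 mm to either side of the middle (60 mm free gap between them), 60 mm wide in all; the two top edges of the V are 45 mm apart and stand 46 mm above the bench. Origin: centre of the plate's underside; z up
- cradle_seat (a point): where the middle of the roller belongs: on the axis of a seated roller, midway between the saddles, 52 mm above the bench
- torch: metal hand torch, 150 mm long, about 140 g, standing lens down in its holder. Head 36 mm diameter over the first 34 mm from the lens, tapering to a 26 mm diameter round barrel from 48 mm to the tail at 150 mm. Origin: centre of the lens; z runs along its axis from the lens to the tail (up at the start), light leaves along -z
- torch_lens (a point): centre of the lens face of the torch
- holder: fixed upright white cup on an 85 x 85 x 6 mm foot: outer diameter 49 mm, inner diameter 41 mm, 62 mm high, inner floor 6 mm above the bench; the torch's top 94 mm stand out of it. Origin: centre of the foot's underside; z up
- beaker: glass beaker, 70 mm diameter, 85 mm high, beyond the cradle, to be left alone; origin at the centre of its base
- brush: flat brush lying on the bench, to be left alone; origin under its middle
- weight: brass test weight, 44 mm diameter, 54 mm high, to be left alone; origin at the centre of its base
Not all that is in view belongs to the job. Several things look just like the roller: the one meant starts farthest to the robot's left. Several things have the shape of the torch; the one meant has the colours described above.

How it is judged:
By the outcome, as a careful person would: the job done as asked, in the order asked, and still so for the second after the job is handed in, while the arm keeps its last pose, push and grip.
It also fails if it takes over 59 s, if anything falls off the work surface, if the arm or the gripper's body presses on something with over 40 N, if the wrist force passes 120 N, or if a joint passes its speed limit or range.

ROBOT

A 6-joint arm with a two-finger parallel gripper is mounted at the origin on the work surface. World frame = base frame: x ahead of the robot, y to its left, z up, the work surface at z = 0. Lengths are in m, angles in degrees, forces in N, time in s.
With the tool pointing down it reaches from about 0.325 to 0.775 m from the base axis. Payload 5.5 kg.
Tool frame: the origin (TCP) lies midway between the tips of the shut fingers; the grasp point (between the pads) lies 19 mm behind it; z points along the fingers, y is the line along which they close (so a half turn about z gives the same grasp; the last joint's range is limited). The gripper opens to 85 mm and grips with 20 to 120 N. Pads are 22 mm wide; open, the fingers measure 114 mm over their backs; the gripper's body (76 mm by 85 mm) begins 54 mm behind the grasp point. The pads swing forward as they close: fully open they stand 13 mm farther back than shut.
Start: joints at [65.85, 5.22, 70.514, -0, 104.267, -3.249], TCP at [0.214, 0.561, 0.231] pointing down, gripper open.
Joint ranges: [-164.24, 164.24], [-49.07, 125.15], [9.68, 141.18], [-86.29, 266.29], [3.28, 154.24], [-151.56, 151.56]. Speed limits (degrees/s): [147.25, 147.25, 172.46, 180, 180, 180].

INTERFACE

Orientations are given as a 3x3 rotation matrix whose columns are the frame's x, y, z axes.
In Python, from plant import robot, cams gives the robot as it stands.
- The arm moves only by the shell command python3 -m inch 'ROWS' [FORCE]. ROWS is text: rows parted by semicolons, each of 7 numbers parted by spaces: the shift along the world's x, y, z in mm, then the turn, a rotation vector about the world's x, y, z in degrees, then the opening in per cent of the stroke, from 0 (shut) to 100 (fully open). A call has 1 to 20 rows; each row shifts and turns the commanded pose from where the row before left it; what a row does not reach is not made up. A row lasts 1/12 s, in which the tool goes at most 41.7 mm and 7.16 degrees, less where a joint would pass 70% of its speed; a pose out of reach is approached as far as the arm can. A call with a gripper value outside its range is refused whole. The fingers move at their own pace and stop on an object; FORCE is the grip in N (left out, the last holds). Time passes only in rows, so rows that do not move let the fingers close. It gives the time, the measured TCP pose, the force, the opening and the grip force at its end, in the units of the state.
- robot.get_obs(): the state, without advancing time (a new reading comes with each control period).
- cams.camera(name): name is "side" or "top"; returns a dict with "frame" (384x512x3 uint8, red, green, blue), "camera_matrix" (3x3 intrinsics, pixels), "origin" and "rotation" of the camera in the world. Camera axes: x right, y down, z forward; pixel columns grow to the right and rows downward; lengths in m; the calibration is good to about 2 mm. A picture is of the moment at which its call begins. There is no depth.
- robot.sign_off(): hands the job in; it is judged then, once.
The state is a dict: "clock": time; "qpos": joint angles; "qd": joint speeds; "joint_torque": joint torques, N m; "position": TCP position; "orientation": TCP orientation; "wrist_force": force on the tool from outside, world axes, zero at the start; "torque": the same for the moment, N m; "grip_width": finger opening in m; "finger_force": force on a finger pad.
Only numpy, scipy, OpenCV 4.12 (cv2) and the standard library are available. Lean on these libraries where they do the work, as an engineer would, in place of code of your own. Each camera call takes 0.05 s, during which the arm holds its last target. There are 200 camera calls.

## Working session

There is one attempt and no reset: what is moved stays moved. The work goes in short steps, Python scripts to look and compute and a shell command to move; the robot and the scene stay as the last step left them, time stands still between calls to the robot, and variables do not carry over. Pictures are saved under pics/ and viewed, at most 10 in all, crops included, and the job is handed in when it is done.

```bash
mkdir -p pics; ls; cat > h.py <<'E'
import numpy as np,cv2,json
from plant import robot,cams
def snap(n,f):
    c=cams.camera(n); cv2.imwrite(f'pics/{f}.png',cv2.cvtColor(c['frame'],cv2.COLOR_RGB2BGR))
    np.savez(f'pics/{f}.npz',K=c['camera_matrix'],o=c['origin'],R=c['rotation']); return c
def cal(f):
    d=np.load(f'pics/{f}.npz'); return np.array(d['K']),np.array(d['o']),np.array(d['R'])
def ray(f,u,v,z):
    K,o,R=cal(f); d=R@np.linalg.inv(K)@[u,v,1]; return o+d*(z-o[2])/d[2]
def proj(f,p):
    K,o,R=cal(f); q=K@(R.T@(np.array(p)-o)); return q[:2]/q[2]
def crop(f,x0,y0,x1,y1,s,g):
    i=cv2.imread(f'pics/{f}.png')[y0:y1,x0:x1]; cv2.imwrite(f'pics/{g}.png',cv2.resize(i,None,fx=s,fy=s,interpolation=cv2.INTER_CUBIC))
E
python3 - <<'E'
from h import *
for n in('top','side'):
    c=snap(n,n+'0');print(n,c['origin'],c['rotation'],c['camera_matrix'])
a=cv2.imread('pics/top0.png');b=cv2.imread('pics/side0.png')
print(robot.get_obs()['orientation'])
cv2.imwrite('pics/t0.png',cv2.resize(a,(800,600),interpolation=cv2.INTER_CUBIC));cv2.imwrite('pics/s0.png',cv2.resize(b,(800,600),interpolation=cv2.INTER_CUBIC))
E
```

```text
pics
top [ 0.40696353 -0.03053733  1.09128196] [[ 0.00489403 -0.99068994  0.13604957]
 [-0.99996698 -0.00396571  0.0070936 ]
 [-0.00648803 -0.13607979 -0.99067663]] [[392.91147576   0.         257.07001916]
 [  0.         392.91147576 194.15643879]
 [  0.           0.           1.        ]]
side [ 0.30891243 -0.93565742  0.70015078] [[ 0.96521795 -0.15387353  0.21136994]
 [-0.26127418 -0.53834668  0.80119826]
 [-0.0094929  -0.82855645 -0.55982505]] [[451.31266765   0.         250.01573608]
 [  0.         451.31266765 198.25739832]
 [  0.           0.           1.        ]]
[[-9.34205365e-01  3.56734966e-01 -7.06991645e-04]
 [ 3.56735656e-01  9.34203982e-01 -1.60960700e-03]
 [ 8.62713131e-05 -1.75591262e-03 -9.99998455e-01]]
```

View pics/t0.png

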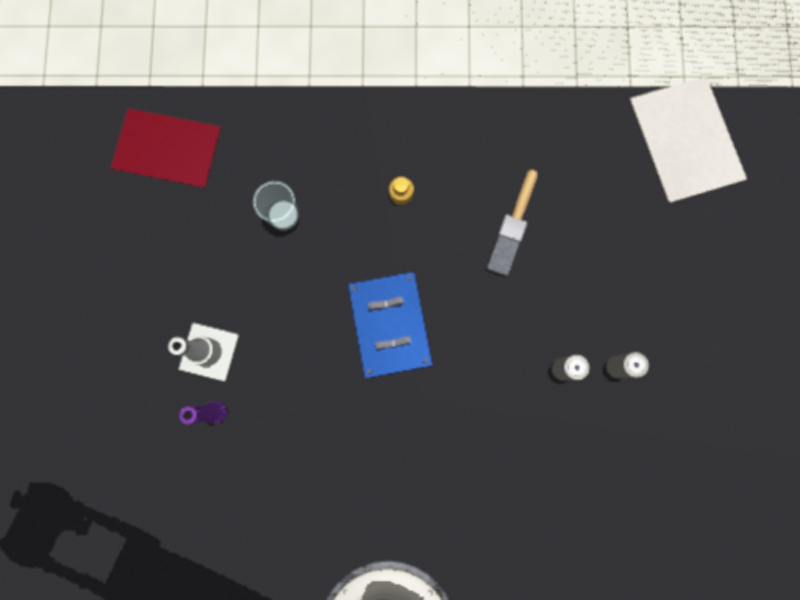

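View pics/s0.png

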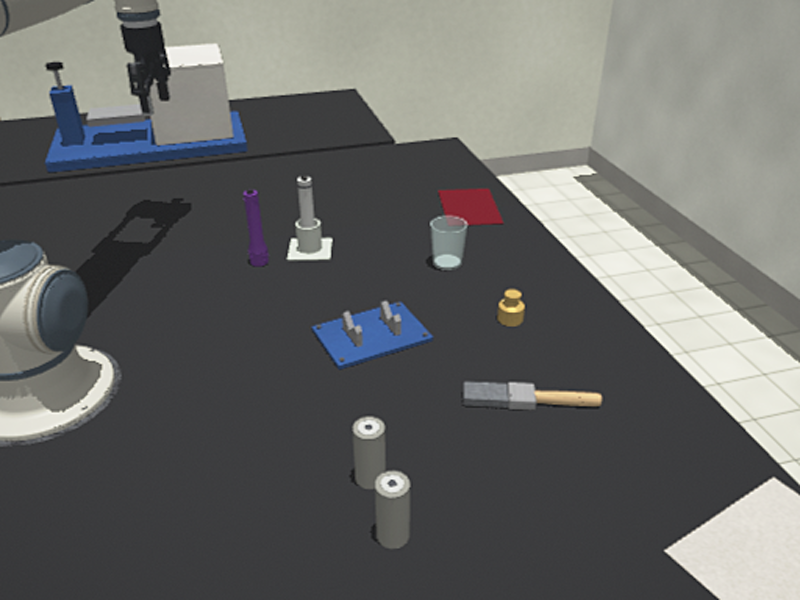

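The top view shows the two rollers' tops at (577,367) and (636,365) in the 800x600 picture, so the left one is meant. It also shows the cradle at (390,325), the holder foot at (209,351) and the torch tail at (177,345). The side view agrees; the purple torch is a decoy.

```bash
python3 - <<'E'
from h import *
s=1.5625
T=lambda u,v,z:ray('top0',u/s,v/s,z).round(4)
S=lambda u,v,z:ray('side0',u/s,v/s,z).round(4)
print('roller',T(577,367,.09),S(369,427,.09),'other',T(636,365,.09))
pc=[T(*p,.01) for p in((349,284),(414,273),(431,364),(366,377))];print('plate',*pc,np.mean(pc,0), S(372,334,.01))
print('plate side',*[S(*p,.01) for p in((313,328),(402,303),(432,337),(340,364))])
print('saddles',T(386,303,.046),T(393,343,.046))
hc=[T(*p,.006) for p in((194,323),(238,333),(226,380),(180,370))];print('holder',np.mean(hc,0))
print('tail',T(177,345,.156),S(305,181,.156))
print('purple tail',T(188,415,.15))
print('beaker',T(282,215,0),'weight',T(401,190,.04),'brush',T(512,225,0.01))
E
```

```text
roller [ 0.4415 -0.3079  0.09  ] [ 0.4456 -0.3059  0.09  ] other [ 0.4452 -0.4035  0.09  ]
plate [0.59   0.0715 0.01  ] [ 0.6104 -0.0446  0.01  ] [ 0.4483 -0.0747  0.01  ] [0.4252 0.039  0.01  ] [ 0.518475 -0.0022    0.01    ] [ 0.5208 -0.0089  0.01  ]
plate side [0.4292 0.0351 0.01  ] [0.5944 0.0672 0.01  ] [ 0.6142 -0.0443  0.01  ] [ 0.4532 -0.073   0.01  ]
saddles [0.551  0.0039 0.046 ] [ 0.4823 -0.0086  0.046 ]
holder [0.4689  0.31675 0.006  ]
tail [0.4699 0.319  0.156 ] [0.4722 0.3083 0.156 ]
purple tail [0.3644 0.2987 0.15  ]
beaker [0.7194 0.1974 0.    ] weight [ 0.7543 -0.0208  0.04  ] brush [ 0.6992 -0.2215  0.01  ]
```

```bash
python3 -m inch '0 -20 20 0 0 0 70;5 -40 20 0 0 -0.7 70;8 -41 10 0 0 -0.7 70;8 -41 5 0 0 -0.7 70;8 -41 0 0 0 -0.7 70;8 -41 0 0 0 -0.7 70;8 -41 0 0 0 -0.7 70;8 -41 0 0 0 -0.7 70;8 -41 0 0 0 -0.7 70;8 -41 0 0 0 -0.7 70;8 -41 0 0 0 -0.7 70;8 -41 0 0 0 -0.7 70;8 -41 0 0 0 -0.7 70;8 -41 0 0 0 -0.7 70;8 -41 0 0 0 -0.7 70;8 -41 0 0 0 -0.7 70;8 -41 0 0 0 -0.7 70;8 -41 0 0 0 -0.7 70;8 -41 0 0 0 -0.7 70;8 -41 0 0 0 -0.7 70'
```

```text
clock: 1.77
position: [0.3616, -0.2336, 0.2842]
orientation: [[-0.826, 0.563, 0.0], [0.563, 0.826, 0.0], [-0.0, 0.0, -1.0]]
wrist_force: [0.4, -0.4, 0.4]
grip_width: 0.06
finger_force: 0.0
```

```bash
python3 -m inch '3 -20 -20 -3.66 -5.29 0 70;0 0 -20 -3.66 -5.29 0 70;0 0 -20 -3.66 -5.29 0 70;0 0 -20 -3.66 -5.29 0 70;0 0 -20 -3.66 -5.29 0 70;0 0 -20 -3.66 -5.29 0 70;0 0 -20 -3.66 -5.29 0 70;0 0 0 0 0 0 70;0 0 0 0 0 0 70'; python3 - <<'E'
from h import *
o=robot.get_obs();print(o['position'],o['orientation'],o['qpos'],o['clock'])
snap('side','s1');crop('s1',150,200,350,384,3,'s1c')
snap('top','t1');crop('t1',280,150,480,300,3,'t1c')
E
```

```text
clock: 2.52
position: [0.4232, -0.2907, 0.1434]
orientation: [[-0.621, 0.564, 0.545], [0.42, 0.826, -0.376], [-0.662, -0.005, -0.749]]
wrist_force: [-0.8, 0.0, 0.3]
grip_width: 0.0599
finger_force: 0.0
[ 0.4231596  -0.29072952  0.14335207] [[-0.62067987  0.56392094  0.54474735]
 [ 0.41986938  0.82581392 -0.37648516]
 [-0.66216781 -0.00495402 -0.74933921]] [-41.1512943  -48.96318641 129.44138293   5.05429304  58.33818585
 -97.96820984] 2.5167
```

```bash
python3 -m inch '11 -9 0 -0.8 -1.2 0 70;11 -9 0 -0.8 -1.2 0 70;12 -8 0 -0.4 -0.5 0 70;0 0 0 0 0 0 70'; python3 - <<'E'
from h import *
o=robot.get_obs();print(o['position'],o['orientation'],o['qpos'],o['clock'])
snap('side','s1');crop('s1',150,200,350,350,4,'s1c')
E
```

```text
clock: 2.95
position: [0.4601, -0.3192, 0.1525]
orientation: [[-0.579, 0.564, 0.588], [0.39, 0.826, -0.408], [-0.716, -0.007, -0.698]]
wrist_force: [-0.2, -0.0, 0.1]
grip_width: 0.0597
finger_force: 0.0
[ 0.4600521  -0.31916399  0.1524779 ] [[-0.57914549  0.56431286  0.5883379 ]
 [ 0.3901581   0.82553457 -0.40776137]
 [-0.71579827 -0.00660837 -0.69827586]] [-40.94751205 -42.36362652 126.78287801   5.79774628  50.18342392
 -98.60285224] 2.95
```

View pics/s1c.png

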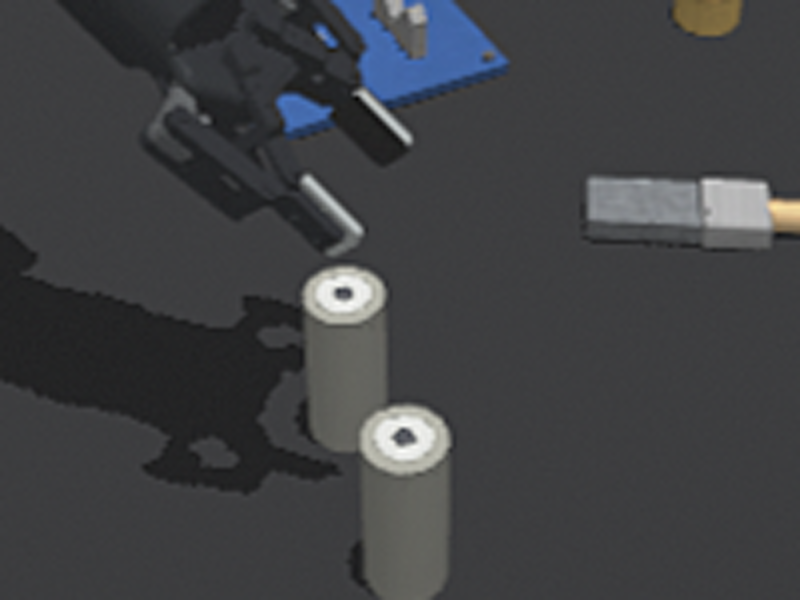

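The roller's top disc is at crop (343,294), which agrees with my estimate. The fingers are open above it to the upper right, so a vertical descent will straddle it.

```bash
python3 -m inch '-2 2 -25 0 0 0 70;0 0 -25 0 0 0 70;0 0 -25 0 0 0 70;0 0 -25 0 0 0 70;0 0 -15 0 0 0 70;0 0 -9 0 0 0 70;0 0 0 0 0 0 70;0 0 0 0 0 0 70'; python3 - <<'E'
from h import *
snap('side','s2');crop('s2',150,200,350,350,4,'s2c')
E
```

```text
clock: 3.67
position: [0.4571, -0.3164, 0.0261]
orientation: [[-0.581, 0.564, 0.587], [0.392, 0.826, -0.406], [-0.714, -0.006, -0.7]]
wrist_force: [-0.0, -0.3, 0.4]
grip_width: 0.0598
finger_force: 0.0
```

View pics/s2c.png

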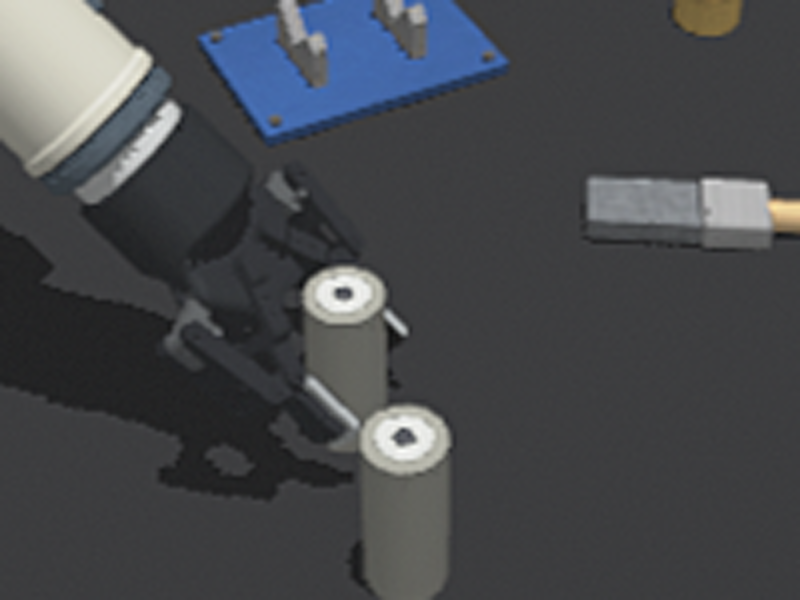

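The fingers straddle the roller at about mid height. Now I'll close.

```bash
python3 -m inch '0 0 0 0 0 0 55;0 0 0 0 0 0 45;0 0 0 0 0 0 35;0 0 0 0 0 0 35;0 0 0 0 0 0 35;0 0 0 0 0 0 35' 60 && python3 -m inch '0 0 12 0 0 0 35;0 0 20 0 0 0 35;0 0 30 0 0 0 35;0 0 35 0 0 0 35;0 0 35 0 0 0 35;0 0 0 0 0 0 35'
```

```text
clock: 4.22
position: [0.4576, -0.3167, 0.0268]
orientation: [[-0.579, 0.564, 0.588], [0.391, 0.825, -0.408], [-0.716, -0.006, -0.699]]
wrist_force: [-2.9, 3.3, 6.8]
grip_width: 0.0378
finger_force: 60.2
clock: 4.72
position: [0.4585, -0.3177, 0.1671]
orientation: [[-0.574, 0.565, 0.593], [0.386, 0.825, -0.412], [-0.722, -0.008, -0.692]]
wrist_force: [1.1, 0.3, 0.9]
grip_width: 0.0375
finger_force: 60.2
```

```bash
python3 -m inch '0 5 8 3.63 5.3 0 35;0 12 8 3.63 5.3 0 35;0 15 8 3.63 5.3 0 35;0 15 8 3.63 5.3 0 35;0 15 8 3.63 5.3 0 35;0 15 0 3.63 5.3 0 35;0 15 0 3.63 5.3 0 35;0 15 0 3.63 5.3 0 35;0 15 0 3.63 5.3 0 35;0 15 0 3.63 5.3 0 35;0 15 0 3.63 5.3 0 35;0 15 0 3.63 5.3 0 35;0 15 0 3.63 5.3 0 35;0 15 0 3.63 5.3 0 35;0 0 0 0 0 0 35' && python3 -c "
from h import *
print(robot.get_obs()['qpos'])"
```

```text
clock: 5.97
position: [0.4569, -0.1176, 0.1902]
orientation: [[-0.583, 0.559, -0.59], [0.394, 0.829, 0.397], [0.711, -0.001, -0.703]]
wrist_force: [0.8, -0.5, -4.2]
grip_width: 0.0381
finger_force: 60.4
[-23.80185131  22.33711298  65.11830036  10.58135669 136.90178861
 -75.00197778]
```

```bash
python3 -m inch '4 10 0 0 0 5.6 35;6 15 0 0 0 5.6 35;6 15 0 0 0 5.6 35;6 15 0 0 0 5.6 35;6 15 0 0 0 5.6 35;6 15 0 0 0 5.6 35;6 15 0 0 0 5.6 35;5 11 0 0 0 5.6 35;0 0 -20 0 0 0 35;0 0 -20 0 0 0 35;0 0 -20 0 0 0 35;0 0 -10 0 0 0 35;0 0 0 0 0 0 35;0 0 0 0 0 0 35' && python3 - <<'E'
from h import *
print(robot.get_obs()['qpos'])
snap('side','s3');crop('s3',150,130,350,280,4,'s3c')
snap('top','t3')
a=cv2.imread('pics/s3c.png');b=cv2.resize(cv2.imread('pics/t3.png')[150:270,190:290],None,fx=4,fy=4,interpolation=cv2.INTER_CUBIC)
m=np.zeros((480,800,3),np.uint8);m[:,:400]=b;m[:,400:]=cv2.resize(cv2.imread('pics/s3.png')[150:270,200:300],None,fx=4,fy=4,interpolation=cv2.INTER_CUBIC)
cv2.imwrite('pics/m3.png',m)
E
```

```text
clock: 7.13
position: [0.5015, -0.0084, 0.1267]
orientation: [[-0.701, -0.186, -0.688], [-0.133, 0.983, -0.13], [0.7, 0.001, -0.714]]
wrist_force: [0.1, 0.2, -1.8]
grip_width: 0.0378
finger_force: 60.4
[   0.14452166   28.98351905   62.6939476    -9.91802636  131.84732978
 -104.27487289]
```

View pics/m3.png

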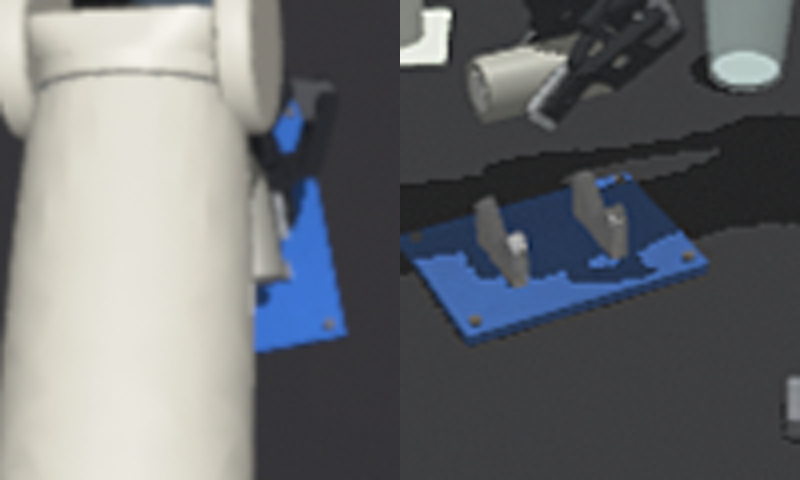

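```bash
python3 - <<'E'
from h import *
f='s3'
P=lambda u,v,z:ray(f,(u-400)/4+200,v/4+150,z).round(4)
print('end',P(483,88,.1437))
print('corners',[P(*c,.01) for c in((470,334),(708,263),(628,175))])
a=np.array([.982,.187,0])
for x in(-.035,.035):
  for y in(-.026,.026):
    p=np.array([.519,-.004,.046])+a*x+y*np.array([-.187,.982,0]);q=proj(f,p);print(x,y,((q-[200,150])*4+[400,0]).round(0))
o=robot.get_obs();tz=o['orientation'][:,2]
mid=o['position']-.024*tz
for m in(mid-.045*a,):
    print('exp end',m.round(4),((proj(f,m)-[200,150])*4+[400,0]).round(0))
    for k in(1,-1):print(((proj(f,m+[0,0,.02*k])-[200,150])*4+[400,0]).round(0))
E
```

```text
end [ 0.4807 -0.0106  0.1437]
corners [array([ 0.4525, -0.075 ,  0.01  ]), array([ 0.6154, -0.0449,  0.01  ]), array([0.5939, 0.0683, 0.01  ])]
-0.035 -0.026 [513. 241.]
-0.035 0.026 [480. 199.]
0.035 -0.026 [613. 212.]
0.035 0.026 [578. 172.]
exp end [ 0.4744 -0.0136  0.145 ] [474.  90.]
[472.  61.]
[475. 118.]
```

```bash
python3 - <<'E'
from h import *
crop('s3',205,155,305,230,8,'s3d')
E
```

```text
(no output)
```

View pics/s3d.png

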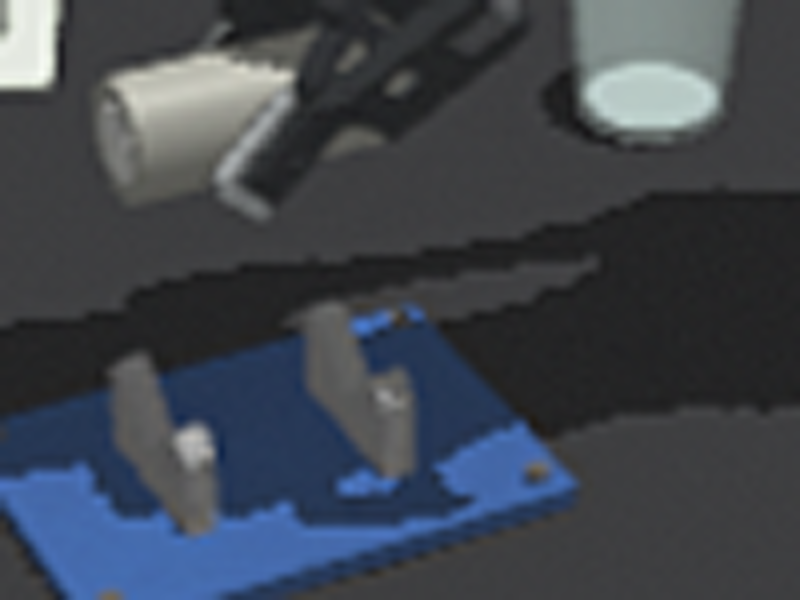

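The near roller end (crop ~(122,132)) sits about 2 mm too far along +x relative to the saddles, whose tops are at (130,360), (193,440), (325,305) and (390,385). I'll correct that and descend.

```bash
python3 -m inch '-1 0 -12 0 0 0 35;-1 0 -15 0 0 0 35;0 0 -15 0 0 0 35;0 0 -12 0 0 0 35;0 0 -10 0 0 0 35;0 0 -8 0 0 0 35;0 0 -5 0 0 0 35;0 0 -3 0 0 0 35;0 0 -3 0 0 0 35;0 0 0 0 0 0 35' && python3 -m inch '0 0 -2 0 0 0 35;0 0 -2 0 0 0 35;0 0 0 0 0 0 35;0 0 0 0 0 0 35'; python3 - <<'E'
from h import *
snap('side','s4');crop('s4',205,155,305,230,8,'s4d')
E
```

```text
clock: 8.07
position: [0.4996, -0.008, 0.043]
orientation: [[-0.701, -0.186, -0.688], [-0.134, 0.982, -0.13], [0.701, 0.001, -0.714]]
wrist_force: [0.8, 1.1, -2.1]
grip_width: 0.0378
finger_force: 60.4
clock: 8.4
position: [0.4996, -0.008, 0.0393]
orientation: [[-0.701, -0.186, -0.688], [-0.134, 0.982, -0.13], [0.7, 0.001, -0.714]]
wrist_force: [0.2, -0.2, -2.2]
grip_width: 0.0378
finger_force: 60.4
```

View pics/s4d.png

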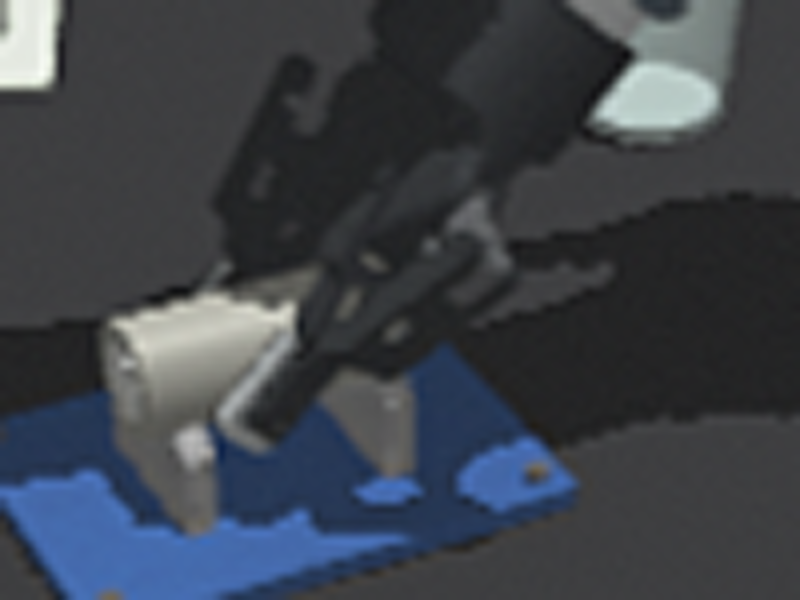

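The roller is over both saddles and just above them, with its near end slightly overhanging the near saddle, as it should. I'll go down to contact.

```bash
python3 -m inch '0 0 -1.5 0 0 0 35;0 0 0 0 0 0 35;0 0 0 0 0 0 35' && python3 -m inch '0 0 -1.5 0 0 0 35;0 0 0 0 0 0 35;0 0 0 0 0 0 35' && python3 -m inch '0 0 -1 0 0 0 35;0 0 0 0 0 0 35;0 0 0 0 0 0 35'
```

```text
clock: 8.7
position: [0.4997, -0.0078, 0.038]
orientation: [[-0.701, -0.187, -0.688], [-0.134, 0.982, -0.13], [0.7, 0.001, -0.714]]
wrist_force: [-0.2, 2.1, -0.2]
grip_width: 0.038
finger_force: 60.6
clock: 8.95
position: [0.4996, -0.0076, 0.0374]
orientation: [[-0.701, -0.186, -0.688], [-0.134, 0.982, -0.13], [0.701, 0.001, -0.714]]
wrist_force: [-1.9, 2.5, 5.3]
grip_width: 0.0378
finger_force: 61.4
clock: 9.2
position: [0.4996, -0.0075, 0.0372]
orientation: [[-0.701, -0.186, -0.689], [-0.134, 0.982, -0.13], [0.701, 0.001, -0.714]]
wrist_force: [-2.0, 4.0, 8.2]
grip_width: 0.0379
finger_force: 61.5
```

```bash
python3 -m inch '0 1 0 0 0 0 35;0 0 -0.5 0 0 0 35;0 0 0 0 0 0 35' 25 && python3 -m inch '0 0 0 0 0 0 50;0 0 0 0 0 0 55;0 0 0 0 0 0 62;0 0 0 0 0 0 68;0 0 0 0 0 0 68;0 0 0 0 0 0 68' && python3 -m inch '5 1 5 0 0 0 68;10 2 10 0 0 0 68;15 3 16 0 0 0 68;20 4 21 0 0 0 68;20 4 21 0 0 0 68;20 4 21 0 0 0 68;0 0 35 0 0 0 68;0 0 35 0 0 0 68'; python3 - <<'E'
from h import *
snap('side','s5');crop('s5',205,155,305,230,8,'s5d')
print(robot.get_obs()['qpos'])
E
```

```text
clock: 9.45
position: [0.4997, -0.0065, 0.0363]
orientation: [[-0.701, -0.186, -0.688], [-0.134, 0.982, -0.13], [0.7, 0.001, -0.714]]
wrist_force: [-1.3, 2.5, 8.6]
grip_width: 0.0376
finger_force: 61.5
clock: 9.95
position: [0.4995, -0.0071, 0.0345]
orientation: [[-0.701, -0.186, -0.689], [-0.133, 0.983, -0.13], [0.701, 0.001, -0.713]]
wrist_force: [-0.6, 0.0, 0.8]
grip_width: 0.0579
finger_force: 0.0
clock: 10.62
position: [0.59, 0.0113, 0.1976]
orientation: [[-0.698, -0.187, -0.691], [-0.134, 0.982, -0.13], [0.704, 0.002, -0.711]]
wrist_force: [1.0, -0.0, -0.1]
grip_width: 0.058
finger_force: 0.0
[   1.49519835   43.82813436   33.68731258  -11.41782396  145.64358446
 -106.09659315]
```

View pics/s5d.png

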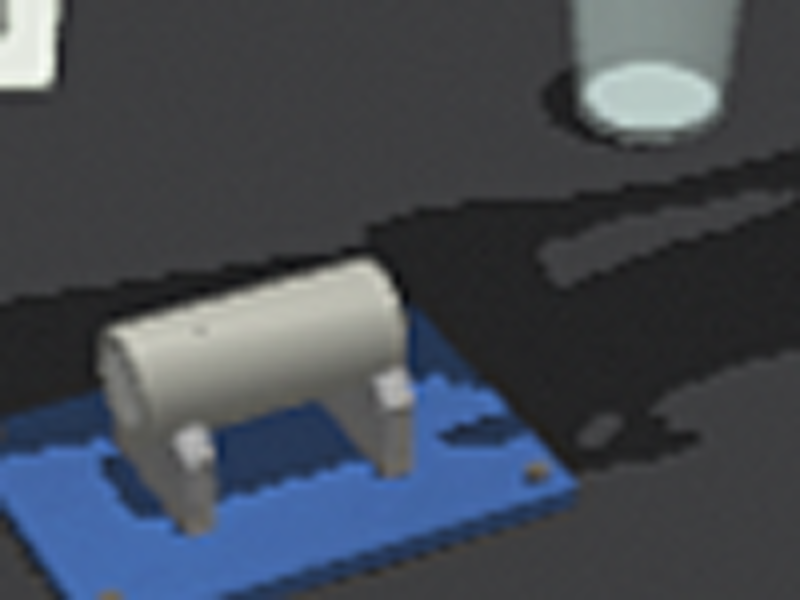

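```bash
python3 - <<'E'
from h import *
from scipy.optimize import least_squares
f='s5'
th=np.linspace(0,2*np.pi,200)
def ext(c,al=np.radians(10.8)):
    a=np.array([np.cos(al),np.sin(al),0]);n=np.array([-a[1],a[0],0])
    P=[c+a*s*.045+.02*(np.cos(t)*n+np.sin(t)*np.array([0,0,1])) for s in(-1,1) for t in th]
    q=(np.array([proj(f,p) for p in P])-[205,155])*8
    return q[:200],q[200:]
for dx in(0,.002,.004):
    e=ext(np.array([.519+dx,-.004,.052]));print(dx,'left',e[0].min(0).round(),e[0].max(0).round(),'right',e[1].min(0).round(),e[1].max(0).round())
# saddle post tops in px for dx
a=np.array([.982,.187,0]);n=np.array([-.187,.982,0])
for x in(-.04,-.03,.03,.04): print(x,[((proj(f,np.array([.519,-.004,.046])+a*x+y*n)-[205,155])*8).round() for y in(-.03,-.0225)])
E
```

```text
0 left [ 98. 331.] [147. 453.] right [352. 261.] [406. 380.]
0.002 left [104. 330.] [154. 452.] right [358. 260.] [412. 379.]
0.004 left [110. 329.] [160. 451.] right [363. 259.] [418. 379.]
-0.04 [array([176., 453.]), array([166., 440.])]
-0.03 [array([205., 445.]), array([195., 432.])]
0.03 [array([378., 395.]), array([368., 383.])]
0.04 [array([406., 387.]), array([396., 375.])]
```

```bash
python3 -m inch '-6 10 12 1.2 -6.26 0 65;-12 25 12 1.2 -6.26 0 65;-12 25 12 1.2 -6.26 0 65;-12 25 12 1.2 -6.26 0 65;-12 25 12 1.2 -6.26 0 65;-12 25 12 1.2 -6.26 0 65;-12 25 12 1.2 -6.26 0 65;-10 35 0 0 0 -2.7 65;-10 35 0 0 0 -2.7 65;-10 35 0 0 0 -2.7 65;-10 35 0 0 0 -2.7 65;0 0 0 0 0 0 65;0 0 0 0 0 0 65' && python3 - <<'E'
from h import *
print(robot.get_obs()['qpos'],robot.get_obs()['orientation'])
snap('top','t6');snap('side','s6')
m=np.zeros((600,800,3),np.uint8)
i=cv2.resize(cv2.imread('pics/t6.png')[165:255,215:285],None,fx=6,fy=6,interpolation=cv2.INTER_CUBIC);m[:540,:420]=i
j=cv2.resize(cv2.imread('pics/s6.png')[80:180,140:230],None,fx=4,fy=4,interpolation=cv2.INTER_CUBIC);m[:400,440:800]=j
cv2.imwrite('pics/m6.png',m)
E
```

```text
clock: 11.75
position: [0.4707, 0.3126, 0.2829]
orientation: [[-1.0, -0.004, 0.003], [-0.004, 1.0, 0.002], [-0.003, 0.002, -1.0]]
wrist_force: [-0.5, -0.6, -0.5]
grip_width: 0.0556
finger_force: 0.0
[ 3.01252890e+01  6.04623928e-01  7.00208411e+01  1.92804003e-02
  1.09196051e+02 -6.00979065e+01] [[-0.99998875 -0.00400894  0.00253485]
 [-0.00400429  0.99999029  0.00183832]
 [-0.0025422   0.00182815 -0.9999951 ]]
```

View pics/m6.png

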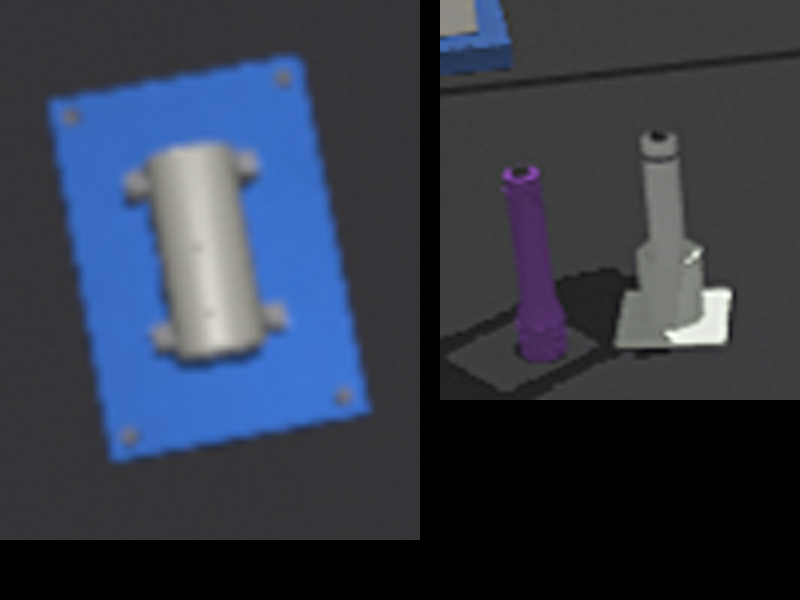

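```bash
python3 - <<'E'
from h import *
P=lambda u,v,z:ray('t6',u/6+215,v/6+165,z).round(4)
f,n=P(196,145,.07),P(216,350,.07);print(f,n,(f+n)/2,np.linalg.norm(f-n))
s=[P(*c,.046) for c in((137,185),(245,163),(166,338),(272,317))];print(*s,np.mean(s,0))
c=[P(*c,.01) for c in((50,101),(298,56),(369,410),(114,461))];print(np.mean(c,0),np.degrees(np.arctan2(*(c[1]-c[2])[1::-1])),np.degrees(np.arctan2(*(c[0]-c[3])[1::-1])),np.degrees(np.arctan2(*(f-n)[1::-1])))
Q=lambda u,v,z:ray('s6',(u-440)/4+140,v/4+80,z).round(4)
print('tail',Q(659,137,.156),Q(659,150,.15))
E
```

```text
[0.5604 0.0016 0.07  ] [ 0.4707 -0.0078  0.07  ] [ 0.51555 -0.0031   0.07   ] 0.090191185822119
[0.5458 0.0286 0.046 ] [ 0.5559 -0.0197  0.046 ] [0.4774 0.0149 0.046 ] [ 0.4869 -0.0321  0.046 ] [ 0.5165   -0.002075  0.046   ]
[ 0.518075 -0.0023    0.01    ] 11.296511115747755 10.904716905517496 5.982404703755902
tail [0.4728 0.3202 0.156 ] [0.4707 0.3104 0.15  ]
```

The roller lies in both saddles, centred to within about 2 mm. Torch tail is at about (0.471, 0.316). I'll descend onto it and grip.

```bash
python3 -m inch '0 3 -20 0 0 0 65;0 0 -30 0 0 0 65;0 0 -30 0 0 0 65;0 0 -30 0 0 0 65;0 0 -25 0 0 0 65;0 0 -25 0 0 0 65;0 0 -20 0 0 0 65;0 0 -8 0 0 0 65;0 0 0 0 0 0 65;0 0 0 0 0 0 65' && python3 -m inch '0 0 0 0 0 0 50;0 0 0 0 0 0 40;0 0 0 0 0 0 30;0 0 0 0 0 0 20;0 0 0 0 0 0 15;0 0 0 0 0 0 15;0 0 0 0 0 0 15' 80 && python3 -m inch '0 0 8 0 0 0 15;0 0 12 0 0 0 15;0 0 20 0 0 0 15;0 0 25 0 0 0 15;0 0 30 0 0 0 15;0 0 30 0 0 0 15;0 0 30 0 0 0 15;0 0 20 0 0 0 15;0 0 0 0 0 0 15;0 0 0 0 0 0 15'
```

```text
clock: 12.68
position: [0.4722, 0.3133, 0.0955]
orientation: [[-1.0, 0.001, 0.003], [0.001, 1.0, 0.002], [-0.003, 0.002, -1.0]]
wrist_force: [0.2, 0.2, -0.1]
grip_width: 0.0556
finger_force: 0.0
clock: 13.27
position: [0.4723, 0.3158, 0.0968]
orientation: [[-1.0, -0.001, 0.006], [-0.001, 1.0, 0.006], [-0.006, 0.006, -1.0]]
wrist_force: [0.8, 5.2, 4.5]
grip_width: 0.0239
finger_force: 77.2
clock: 14.1
position: [0.4719, 0.3139, 0.2704]
orientation: [[-1.0, 0.0, 0.004], [0.0, 1.0, 0.002], [-0.004, 0.002, -1.0]]
wrist_force: [0.2, -0.0, -2.2]
grip_width: 0.0237
finger_force: 77.3
```

```bash
python3 -m inch '3 -5 5 -3 0 0 15;6 -15 5 -6 0 0 15;6 -20 0 -6 0 0 15;6 -20 0 -6 0 0 15;6 -20 0 -6 0 0 15;6 -20 0 -6 0 0 15;6 -20 0 -6 0 0 15;4 -20 0 -6 0 0 15;2 -20 -10 0 0 0 15;0 -15 -15 0 0 0 15;0 -5 -10 0 0 0 15;0 0 0 0 0 0 15;0 0 0 0 0 0 15' && python3 - <<'E'
from h import *
o=robot.get_obs();tz=o['orientation'][:,2];mid=np.array([.517,-.004,.052])
print(o['qpos'],tz,o['position']);lens=o['position']+.0905*tz
print('lens',lens,'dist',np.linalg.norm(mid-lens),'need mm',(mid-.1905*tz-o['position'])*1e3)
E
```

```text
clock: 15.18
position: [0.516, 0.1338, 0.2433]
orientation: [[-1.0, -0.002, 0.0], [-0.002, 0.707, -0.707], [0.001, -0.707, -0.707]]
wrist_force: [-0.2, 0.1, -1.2]
grip_width: 0.024
finger_force: 77.6
[ 32.92422264  11.0035198   73.05695382 -41.79348251 117.06393205
 -69.79213895] [ 3.76690213e-04 -7.06782775e-01 -7.07430539e-01] [0.51604337 0.13377459 0.24334139]
lens [0.51607747 0.06981075 0.17931893] dist 0.147169928145753 need mm [  0.88486553  -3.1324716  -56.57587636]
```

```bash
python3 -m inch '1 -1 -12 0 0 0 15;0 -1 -15 0 0 0 15;0 -1 -15 0 0 0 15;0 0 -10 0 0 0 15;0 0 -4 0 0 0 15;0 0 0 0 0 0 15;0 0 0 0 0 0 15;0 0 0 0 0 0 15' && python3 - <<'E'
from h import *
snap('side','s7');snap('top','t7')
o=robot.get_obs();tz=o['orientation'][:,2];mid=np.array([.517,-.004,.052])
lens=o['position']+.0905*tz;tail=lens-.15*tz
for f in('s7','t7'):print(f,[proj(f,p).round(1) for p in(lens,tail,mid)])
print(lens,o['clock'],o['qd'].round(2) if hasattr(o['qd'],'round') else o['qd'])
m=np.zeros((520,800,3),np.uint8)
m[:,:400]=cv2.resize(cv2.imread('pics/s7.png')[110:240,190:290],None,fx=4,fy=4,interpolation=cv2.INTER_CUBIC)
m[:,400:]=cv2.resize(cv2.imread('pics/t7.png')[140:270,180:280],None,fx=4,fy=4,interpolation=cv2.INTER_CUBIC)
cv2.imwrite('pics/m7.png',m)
E
```

```text
clock: 15.85
position: [0.5178, 0.1312, 0.1895]
orientation: [[-1.0, 0.001, 0.003], [-0.002, 0.709, -0.705], [-0.003, -0.705, -0.709]]
wrist_force: [0.1, -0.9, -1.1]
grip_width: 0.0239
finger_force: 77.6
s7 [array([228.9, 161.2]), array([218.4, 107.2]), array([235.8, 199.6])]
t7 [array([220.3, 202.6]), array([167.6, 197.1]), array([249.8, 206.3])]
[0.51819217 0.06737798 0.12547117] 15.95 [-0.01 -0.04  0.14  0.11 -0.06 -0.05]
```

View pics/m7.png

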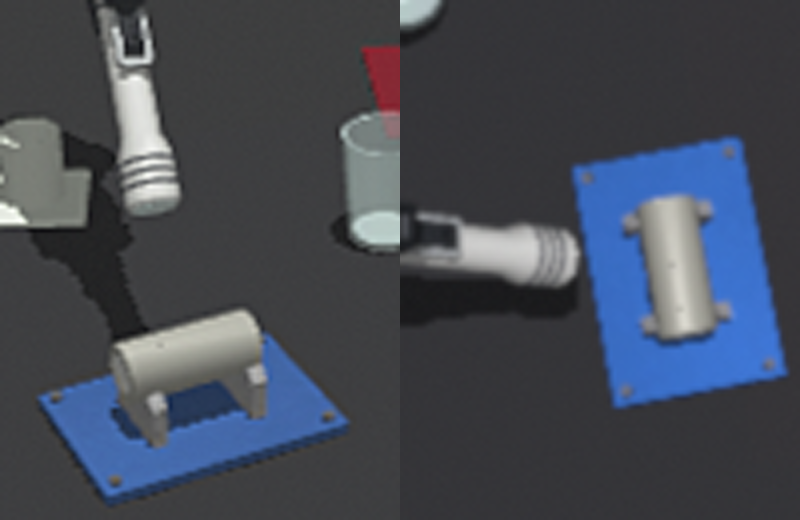

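The torch's lens is where it was predicted: side crop (153,200), top crop (575,253). It points at the seated roller's middle from about 10 cm and nothing is touching it, so I'm handing in.

```bash
python3 -c "
from h import *
print(robot.sign_off())"
```

```text
the job is handed in; nothing more can be done
None
```

The roller lies in the cradle, centred to about 2 mm, and the torch is held in the air at 45° with its lens about 10 cm from the roller's middle; the job is handed in at about 16 s, with no verdict returned.

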